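Set and lock the thread winder's selector lever

ROBOT

A 6-joint arm with a two-finger parallel gripper is mounted at the origin on a cart in front of the work surface, level with it; the furniture and walls round the work are solid. World frame = base frame: x ahead of the robot, y to its left, z up, the work surface at z = 0. Lengths are in m, angles in rad, forces in N, time in s.
With the tool pointing down it reaches from about 0.35 to 0.775 m from the base axis. Payload 7.3 kg.
Tool frame: the origin (TCP) lies at the centre of the arm's flange, where the gripper is bolted on; the fingertips stand 178 mm ahead of it and the grasp point (between the pads) lies 159 mm ahead of it; z points along the fingers, y is the line along which they close (so a half turn about z gives the same grasp; the last joint's range is limited). The gripper opens to 92 mm and grips with 3 to 60 N. Pads are 19 mm wide; open, the fingers measure 130 mm over their backs; the gripper's body (75 mm by 190 mm) begins 47 mm behind the grasp point.
Start: joints at [1.176, 0.342, 1.524, -0, 1.275, -0.146], TCP at [0.129, 0.509, 0.405] pointing down, gripper open.
Joint ranges: [-2.53, 2.53], [-0.77, 2.02], [0.04, 2.7], [-1, 4.14], [0.28, 2.66], [-3.11, 3.11]. Speed limits (rad/s): [2.57, 2.57, 3.14, 3.14, 3.14, 3.14].

INTERFACE

Orientations are given as [roll, pitch, yaw] about the fixed x, y, z axes, in that order (R = Rz(yaw) Ry(pitch) Rx(roll)).
In Python, from cell import robot, imaging gives the robot as it stands (robot), with the cameras (imaging).
- The arm moves only by the tool nudge_tcp, called after "Request:" as a command line: name --argument value ..., lists and objects as JSON in quotes. Schema: {"type":"object","properties":{"moves":{"type":"array","items":{"type":"array","items":{"type":"array","items":{"type":"number"},"minItems":6,"maxItems":6},"minItems":1,"maxItems":8},"minItems":1,"maxItems":1},"finger_gap":{"type":"number"},"force":{"type":"number"},"only":{"type":"string"},"quiet":{"type":"boolean"},"lines":{"type":"string"}},"required":["moves"],"additionalProperties":false}. moves is a list that holds a single list of rows (three levels of brackets), with 1 to 8 rows, each of 6 numbers: dx, dy, dz in normalised numbers (1 is 0.2 m), then a rotation vector rx, ry, rz in fractions of the full range, 1 being pi rad; each row shifts and turns the commanded pose from where the row before left it, along the tool's axes as they then stand; what a row does not reach is not made up. A row lasts 1/12 s, in which the tool goes at most 0.0417 m and 0.125 rad, less where a joint would pass 70% of its speed; a pose out of reach is approached as far as the arm can. finger_gap is the finger opening in m, set as the call begins (left out keeps the last). The fingers move at their own pace and stop on an object; force is the grip in N (left out, the last holds). Time passes only in rows, so rows that do not move let the fingers close. The tool returns the time, the measured TCP pose, the force, the opening and the grip force at its end. only (a regular expression) keeps the lines of the reply that match it, lines (a string "A,B") keeps lines A to B, and quiet returns only ok. Input that does not fit is refused with a message, and nothing moves.
- robot.observe(): the state, without advancing time (a new reading comes with each control period).
- imaging.read_camera(name): name is "side" or "top"; returns a dict with "image" (400x640x3 uint8, red, green, blue), "fx", "fy", "cx", "cy" (pixels), "k1" (the pictures are not rectified: a ray, as slopes to the right and down, at radius r is drawn at 1 + k1 r^2 times it, then the intrinsics apply), "pose" (4x4, takes a point from camera to world coordinates). Camera axes: x right, y down, z forward; pixel columns grow to the right and rows downward; lengths in m; the calibration is good to about 2 mm. A picture is of the moment at which its call begins. There is no depth.
- robot.hand_in(): hands the job in; it is judged then, once.
The state is a dict: "time": time; "qpos": joint angles; "qvel": joint speeds; "joint_efforts": joint torques, N m; "tool_pos": TCP position; "tool_rot": TCP orientation; "contact_force": force on the tool from outside, world axes, zero at the start; "torque": the same for the moment, N m; "opening": finger opening in m; "grip_force": force on a finger pad.
Only numpy, scipy, OpenCV 4.12 (cv2) and the standard library are available. Lean on these libraries where they do the work, as an engineer would, in place of code of your own. Each camera call takes 0.05 s, during which the arm holds its last target. There are 200 camera calls.

TASK

Set the thread winder for the next run: throw its long selector lever out of the parking notch into the notch marked by the tall pointed post, so that it clicks in and points at that post. Then lock it by swinging the short clamp handle on top of the pivot clockwise, fully round to its stop. The two low round buttons mark notches you do not want; leave everything else on the table where it is.

Things in the scene. Friction and masses are not known exactly. Their poses are not given: they have to be found in the camera images.
- winder: Thread winder, fixed to the table: grey fan-shaped bed plate 22 mm thick, about 240 mm deep and 270 mm wide, round edge towards the robot, a spool at its back right. Origin on the upright pivot axis shared by lever and clamp, at the table top; -x points along the middle of the fan (to the robot at yaw 0), z up. A toothed rail 74 mm from the pivot, 32 mm above the table, shows the four notches.
- selector (a joint): Selector lever angle, rad, growing clockwise from above (the lever goes from the right round the front to the left). Spring detents at 0 (parking notch, right end, no marker; the start), 0.5, 1.0 and 1.5; within about 0.2 rad of a notch it springs in. Passing a ridge takes about 5 N at the grip. The arm is 14 mm wide, 35 to 51 mm above the table.
- selector_grip (a point): Point on the axis of the lever's upright black grip, 15 mm below its top and 95 mm above the table, 110 mm from the pivot axis. The grip is a round column 22 to 25 mm in diameter that stands from 43 to 111 mm above the table.
- selector_pointer (a point): Pointed tip of the selector lever, 150 mm from the pivot axis and 42 mm above the table; in a notch it points at that notch's marker.
- clamp (a joint): Clamp handle angle (rad) about the same pivot axis, above the selector lever: starts between 0 and 0.3 (loose), grows clockwise seen from above and meets its stop at 1.30 (locked). Friction only (about 2 N at the grip): it stays where it is left.
- clamp_grip (a point): Point on the axis of the clamp handle's short upright black grip, 102 mm above the table, 62 mm from the pivot axis. The grip is a round column about 20 mm in diameter that stands from 77 to 117 mm above the table; the arm below it is 12 mm thick, at 72 to 84 mm.
- tall_post: The wanted marker: fixed steel post, 20 mm wide foot, 58 mm high with a pointed cone top, standing on the bed plate 166 mm from the pivot axis in line with one of the three notches other than parking. Origin at the centre of its foot, 22 mm above the table.
- low_button_1: Fixed low round steel button, 20 mm wide and 10 mm high, marking another notch, 166 mm from the pivot axis. Origin at the centre of its underside.
- low_button_2: The second low round button, like the first, at the remaining notch.
- marker_pen: Bystander: marker pen, 128 mm long, 16 mm high, along the right edge. Origin under its centre.
- oil_bottle: Bystander: small white bottle with a black cap, 32 mm wide, 83 mm high, at the back. Origin under its centre.
- eyelet_jar: Bystander: jar with a black lid, 45 mm wide, 56 mm high, at the back left. Origin under its centre.
- large_tin: Bystander: flat round tin, 60 mm wide, 20 mm high, at the back right. Origin under its centre.
- small_tin: Bystander: flat round tin, 44 mm wide, 18 mm high, standing on the winder's bed plate at the left of the pivot, below the clamp handle (top 40 mm above the table). Origin under its centre.

How it is judged:
On the way, in this order (a step that is already met when the one before it is completed fails the run):
1. the selector lever rests in the notch marked by the tall post, the clamp not yet locked (horizontal distance between selector_pointer and tall_post below 0.028 m and velocity of joint selector between -0.1 and 0.1 rad/s and value of joint clamp below 1.1 rad), for 0.3 s.
2. the clamp handle is swung round to its stop while the lever stays in the marked notch (horizontal distance between selector_pointer and tall_post below 0.028 m and velocity of joint selector between -0.1 and 0.1 rad/s and value of joint clamp above 1.2 rad), for 0.2 s.
At the end, for the whole second after the job is handed in: The selector lever is at rest in the notch at the tall post (its tip within 28 mm of the post's axis horizontally; 16 mm when fully in the notch), and the clamp handle is at its stop (joint above 1.2 of 1.3 rad) (all of step 2); the robot touches nothing.
It fails at once if a bystander on the table or on the bed plate is shifted by more than 30 mm (distance of any of marker_pen, oil_bottle, eyelet_jar, large_tin, small_tin from where it was at the start of the episode above 0.03 m).
It also fails if it takes over 58 s, if anything falls off the work surface, if the arm or the gripper's body presses on something with over 40 N, if the wrist force passes 120 N, or if a joint passes its speed limit or range.

## Working session

There is one attempt and no reset: what is moved stays moved. The work goes in short steps, Python scripts to look and compute and a tool call to move; the robot and the scene stay as the last step left them, time stands still between calls to the robot, and variables do not carry over. Pictures are saved under pics/ and viewed, at most 10 in all, crops included, and the job is handed in when it is done.

```bash
ls; mkdir -p pics
```

Run:
```python
from cell import robot, imaging
import cv2,numpy as np
for n in("top","side"):
    c=imaging.read_camera(n); cv2.imwrite(f"pics/{n}0.png",c["image"][:,:,::-1])
    print(n,c["fx"],c["fy"],c["cx"],c["cy"],c["k1"],np.round(c["pose"],3).tolist())
s=robot.observe();print(s)
```

```text
cell.py
pics
top 474.11110977848546 474.11110977848546 332.3938610230944 201.2124097617903 -0.09592603884314807 [[0.003, -0.997, 0.08, 0.485], [-1.0, -0.005, -0.015, 0.017], [0.015, -0.08, -0.997, 1.01], [0.0, 0.0, 0.0, 1.0]]
side 430.66142601206036 430.66142601206036 322.05440231227027 199.43739478936317 -0.07697563508054121 [[-0.941, -0.136, 0.311, 0.294], [-0.339, 0.359, -0.869, 0.773], [0.007, -0.923, -0.384, 0.426], [0.0, 0.0, 0.0, 1.0]]
{'time': 0.1, 'qpos': array([ 1.17598376e+00,  3.42625169e-01,  1.52491338e+00, -2.88263504e-05,
        1.27539468e+00, -1.46005523e-01]), 'qvel': array([ 0.00159184, -0.00212449, -0.00449883,  0.00036242,  0.00095637,
        0.00094471]), 'joint_efforts': array([ 6.69792971e-04, -4.32007492e+01, -2.44694495e+01,  7.17927050e-02,
        5.25894540e-02, -5.30792715e-05]), 'tool_pos': array([0.12921753, 0.50872308, 0.4041316 ]), 'tool_rot': array([-3.14026233e+00, -1.67763910e-04,  2.89279391e+00]), 'contact_force': array([ 0.18394367,  0.23559025, -0.8305376 ]), 'torque': array([0.02644651, 0.02319227, 0.00730303]), 'grip_force': 0.0, 'opening': 0.0918734120069247}
```

View pics/top0.png

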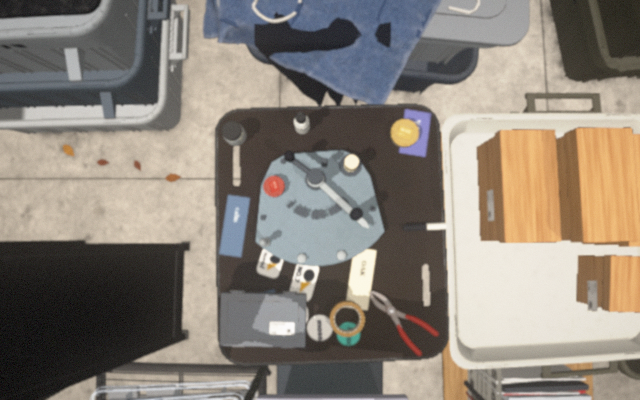

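View pics/side0.png

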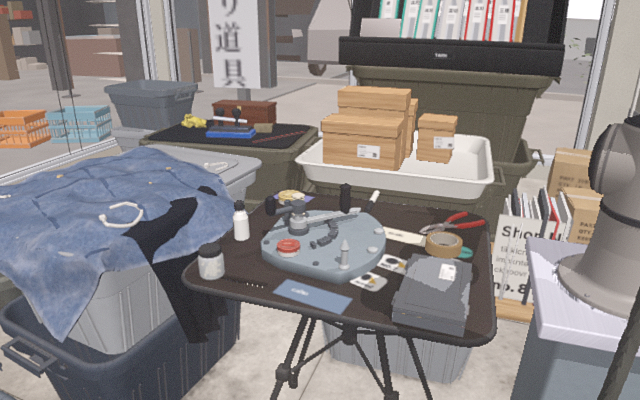

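The top view shows the pivot near (316,178), the lever grip near (356,214), the clamp grip near (289,157) and buttons near (341,255) and (302,258). The side view shows the tall post near (345,250). I'll enlarge both for detail.

Run:
```python
import cv2
t=cv2.imread("pics/top0.png")[140:275,240:400]
s=cv2.imread("pics/side0.png")[180:285,250:400]
cv2.imwrite("pics/tc.png",cv2.resize(t,None,fx=4.4,fy=4.4,interpolation=cv2.INTER_CUBIC))
cv2.imwrite("pics/sc.png",cv2.resize(s,None,fx=5,fy=5,interpolation=cv2.INTER_CUBIC))
```

```text
(no output)
```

View pics/tc.png

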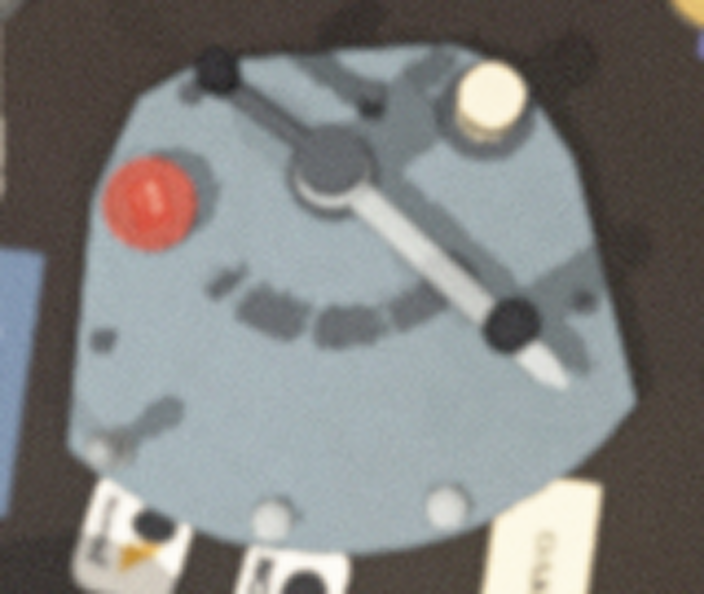

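View pics/sc.png

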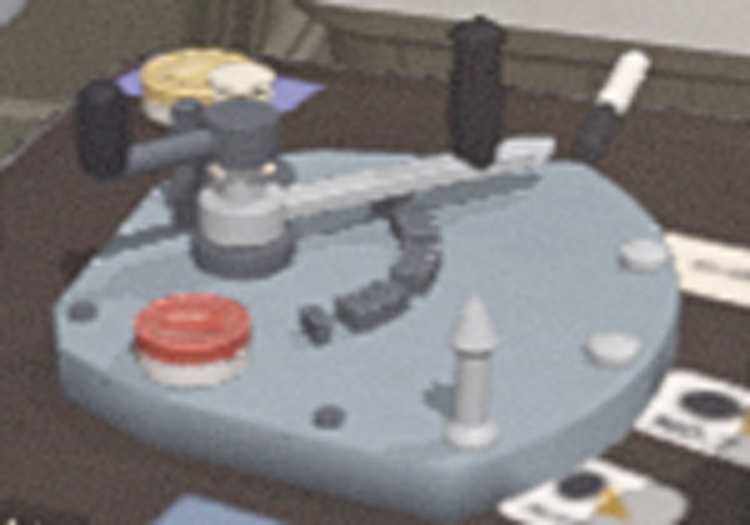

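Tall post is at the left end (top crop (105,450), side crop tip (476,297), foot (471,440)), so the wanted notch is 1.5. The buttons are at 0.5 and 1.0. The lever grip top is at top crop (513,320) and side crop (476,25). The clamp grip top is at top crop (217,68) and side crop (103,88). The red-lidded tin lies left of the pivot. Next I triangulate.

Create h.py:
```python
import cv2,numpy as np
from cell import robot, imaging
def cams(): return {n:imaging.read_camera(n) for n in("top","side")}
def ray(c,p):
    K=np.array([[c["fx"],0,c["cx"]],[0,c["fy"],c["cy"]],[0,0,1]])
    x=cv2.undistortPoints(np.array([[p]],float),K,np.array([c["k1"],0,0,0]))[0,0]
    P=np.array(c["pose"]);d=P[:3,:3]@[x[0],x[1],1];return P[:3,3],d/np.linalg.norm(d)
def plane(c,p,z):
    o,d=ray(c,p);return o+d*(z-o[2])/d[2]
def tri(a,p,b,q):
    o,d=ray(a,p);e,f=ray(b,q)
    s,t=np.linalg.lstsq(np.c_[d,-f],e-o,rcond=None)[0]
    A,B=o+s*d,e+t*f;return (A+B)/2,np.linalg.norm(A-B)
def blob(img,p,w,f):
    x,y=int(p[0]),int(p[1]);m=f(img[y-w:y+w+1,x-w:x+w+1].astype(int)).astype(np.uint8)
    n,l,s,c=cv2.connectedComponentsWithStats(m)
    i=1+np.argmax(s[1:,4]);return c[i]+[x-w,y-w],s[i]+np.array([x-w,y-w,0,0,0])
dark=lambda a:a.max(2)<62
bright=lambda a:(a.min(2)>165)
```

Run:
```python
from h import *
c=cams();T,S=c["top"],c["side"]
t=lambda u,v:(240+u/4.4,140+v/4.4)
s=lambda u,v:(250+u/5,180+v/5)
for n,p,q in(("levergrip top",(513,320),(476,25)),("clamp top",(217,66),(103,88)),("post tip",(100,452),(476,297)),("post foot",(113,445),(471,437)),("but1",(447,505),(645,250)),("but2",(272,518),(613,345)),("tip",(565,386),(552,145)),("hub top",(332,162),(243,112)),("tin",(151,203),(193,325))):
    X,e=tri(T,t(*p),S,s(*q));print(n,X.round(4),"gap",round(e,4))
for n,p in(("lever",(513,320)),("clamp",(217,68))):
    try:print(n,blob(T["image"],t(*p),8,dark))
    except Exception as e:print(e)
for n,q in(("lever",(476,90)),("clamp",(103,130))):print(n,blob(S["image"],s(*q),16,dark))
print(plane(T,t(513,320),.111),plane(T,t(217,68),.117),plane(T,t(332,162),.1))
for p in((447,508),(272,521)):print(plane(T,t(*p),.032))
```

```text
levergrip top [ 0.535  -0.0429  0.106 ] gap 0.0014
clamp top [0.6452 0.0864 0.111 ] gap 0.0011
post tip [0.4777 0.1394 0.0779] gap 0.0002
post foot [0.4792 0.1402 0.0221] gap 0.0027
but1 [ 0.4521 -0.0172  0.0269] gap 0.0019
but2 [0.4457 0.0648 0.0263] gap 0.002
tip [ 0.5075 -0.0713  0.0433] gap 0.0024
hub top [0.6072 0.0368 0.0869] gap 0.0005
tin [0.5934 0.1224 0.0361] gap 0.0011
lever (array([355.86666667, 212.36666667]), array([351, 209,  11,  10,  30]))
clamp (array([289.12345679, 155.25925926]), array([284, 151,  11,  10,  81]))
lever (array([343.05128205, 206.48717949]), array([340, 198,  10,  15,  39]))
clamp (array([270.        , 207.22115385]), array([265, 198,  11,  18, 104]))
[ 0.53539736 -0.04241488  0.111     ] [0.64371093 0.08608625 0.117     ] [0.60518034 0.03638623 0.1       ]
[ 0.45185179 -0.0168159   0.032     ]
[0.4455396  0.06476636 0.032     ]
```

Units first: shifts go in shares of 0.2 m and turns go in shares of pi rad. So -0.032 m is -0.16, -0.0235 m is -0.1175, -0.1243 rad is -0.0396.

Request:
nudge_tcp --moves '[[[0,0,0,0,0,-0.0396],[0,0,0,0,0,-0.0396],[-0.1175,-0.16,0,0,0,0],[-0.1175,-0.16,0,0,0,0],[-0.1175,-0.16,0,0,0,0],[-0.1175,-0.16,0,0,0,0],[-0.1175,-0.16,0,0,0,0],[-0.1175,-0.16,0,0,0,0]]]' --finger_gap 0.06 --force 30

```text
time: 0.87
tool_pos: [0.2707, 0.3152, 0.4047]
tool_rot: [3.141, 0.0, -3.141]
contact_force: [1.4, 0.8, 0.4]
opening: 0.0603
grip_force: 0.0
```

Request:
nudge_tcp --moves '[[[-0.1175,-0.16,0,0,0,0],[-0.1175,-0.16,0,0,0,0],[-0.1175,-0.16,0,0,0,0],[-0.1175,-0.16,0,0,0,0],[-0.1175,-0.16,0,0,0,0],[-0.1175,-0.16,0,0,0,0],[-0.1175,-0.16,0,0,0,0],[-0.1175,-0.16,0,0,0,0]]]'

```text
time: 1.53
tool_pos: [0.4589, 0.0588, 0.4047]
tool_rot: [3.141, 0.0, 3.141]
contact_force: [0.7, 0.5, -1.0]
opening: 0.0599
grip_force: 0.0
```

Run:
```python
from h import *
from scipy.optimize import least_squares
P=np.array([[.478,.140],[.452,-.017],[.4456,.0648],[.535,-.0427],[.644,.0863]]);r=[.166]*3+[.110,.062]
f=least_squares(lambda p:np.hypot(*(P-p).T)-r,[.607,.037]);p=f.x;print(p,f.fun)
print(np.degrees(np.arctan2(*(P-p).T[::-1])))
print(robot.observe()["tool_pos"],robot.observe()["tool_rot"])
```

```text
[0.60889084 0.03704274] [ 5.31103674e-04 -6.22052660e-05 -3.66783406e-04 -1.28588029e-03
 -1.51089940e-03]
[ 141.81180709 -160.99317952  170.35269819 -132.8186582    54.51981711]
[0.45886925 0.05882333 0.4047425 ] [3.14139628e+00 1.44691884e-04 3.14104019e+00]
```

Converted, 0.037 m is 0.185, -0.034 m is -0.17.

Request:
nudge_tcp --moves '[[[-0.125,-0.17,0,0,0,0],[-0.125,-0.17,0,0,0,0],[-0.125,-0.17,0,0,0,0],[0,0,0.185,0,0,0],[0,0,0.185,0,0,0],[0,0,0,0,0,0]]]'

```text
time: 2.03
tool_pos: [0.5304, -0.0404, 0.3242]
tool_rot: [3.139, -0.013, 3.14]
contact_force: [-1.9, 0.9, -0.9]
opening: 0.0602
grip_force: 0.0
```

Run:
```python
from h import *
c=imaging.read_camera("side");cv2.imwrite("pics/s1.png",cv2.resize(c["image"][130:290,240:440,::-1],None,fx=3.5,fy=3.5))
```

```text
(no output)
```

View pics/s1.png

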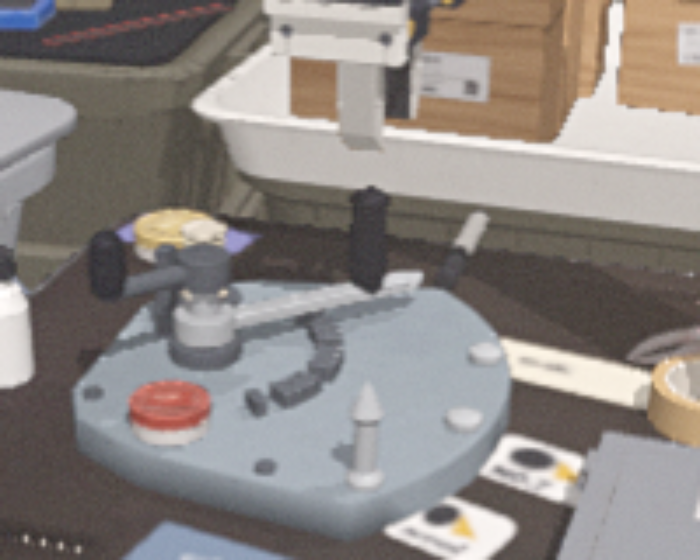

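The gripper hangs above the lever grip (grip top (370,190), fingers ending near (365,140)), as computed. I descend and close.

Converted, 0.022 m is 0.11, -0.003 m is -0.015.

Request:
nudge_tcp --moves '[[[-0.015,-0.015,0.11,0,0,0],[0,0,0.11,0,0,0],[0,0,0.11,0,0,0],[0,0,0,0,0,0],[0,0,0,0,0,0]]]'

```text
time: 2.5
tool_pos: [0.5356, -0.0426, 0.2662]
tool_rot: [-3.142, 0.001, -3.141]
contact_force: [-0.5, -0.6, 0.2]
opening: 0.06
grip_force: 0.0
```

Request:
nudge_tcp --moves '[[[0,0,0,0,0,0],[0,0,0,0,0,0],[0,0,0,0,0,0],[0,0,0,0,0,0],[0,0,0,0,0,0],[0,0,0,0,0,0]]]' --finger_gap 0.01 --force 30

```text
time: 3.0
tool_pos: [0.5352, -0.043, 0.2651]
tool_rot: [-3.142, 0.0, 3.141]
contact_force: [-0.3, 0.5, 0.2]
opening: 0.0243
grip_force: 0.0
```

Request:
nudge_tcp --moves '[[[0,0,0,0,0,0],[0,0,0,0,0,0]]]' --finger_gap 0.04

```text
time: 3.17
tool_pos: [0.5352, -0.0429, 0.2647]
tool_rot: [3.142, -0.0, 3.141]
contact_force: [0.7, 0.4, 0.2]
opening: 0.0334
grip_force: 0.0
```

Request:
nudge_tcp --moves '[[[0,0,0.04,0,0,0],[0,0,0,0,0,0],[0,0,0,0,0,0]]]'

```text
time: 3.42
tool_pos: [0.535, -0.0429, 0.2559]
tool_rot: [3.141, -0.002, 3.141]
contact_force: [-0.5, -0.1, 1.0]
opening: 0.0402
grip_force: 0.0
```

Request:
nudge_tcp --moves '[[[0,0,0,0,0,0],[0,0,0,0,0,0],[0,0,0,0,0,0],[0,0,0,0,0,0],[0,0,0,0,0,0],[0,0,0,0,0,0]]]' --finger_gap 0.01 --force 30

```text
time: 3.92
tool_pos: [0.5352, -0.043, 0.2568]
tool_rot: [-3.142, 0.0, 3.141]
contact_force: [-0.2, -0.9, 1.0]
opening: 0.0223
grip_force: 30.0
```

Run:
```python
from h import *
p=np.array([.6089,.0370]);a0=np.radians(227.2);prev=None
for th in np.arange(0,1.5+.01,.125):
    a=a0-th;q=p+.110*np.array([np.cos(a),np.sin(a)])
    if prev is not None:d=q-prev;print(round(th,3),q.round(4),"tool",(-d[0]).round(4),d[1].round(4))
    prev=q
```

```text
0.125 [ 0.5247 -0.0338] tool 0.0095 0.0099
0.25 [ 0.5165 -0.0227] tool 0.0082 0.0111
0.375 [ 0.5098 -0.0107] tool 0.0067 0.012
0.5 [0.5046 0.002 ] tool 0.0052 0.0127
0.625 [0.5011 0.0153] tool 0.0035 0.0133
0.75 [0.4992 0.0289] tool 0.0019 0.0136
0.875 [0.499  0.0426] tool 0.0002 0.0137
1.0 [0.5006 0.0563] tool -0.0016 0.0137
1.125 [0.5039 0.0696] tool -0.0032 0.0134
1.25 [0.5087 0.0825] tool -0.0049 0.0128
1.375 [0.5152 0.0946] tool -0.0065 0.0121
1.5 [0.5231 0.1058] tool -0.0079 0.0112
```

Gripped at 22.3 mm, which matches the column. I swing the lever along the arc.

Converted, 0.0136 m is 0.068, 0.0133 m is 0.0665.

Request:
nudge_tcp --moves '[[[0.0475,0.0495,0,0,0,0],[0.041,0.0555,0,0,0,0],[0.0335,0.06,0,0,0,0],[0.026,0.0635,0,0,0,0],[0.0175,0.0665,0,0,0,0],[0.0095,0.068,0,0,0,0],[0,0,0,0,0,0]]]'

```text
time: 4.5
tool_pos: [0.4982, 0.0308, 0.2561]
tool_rot: [3.141, -0.006, 3.141]
contact_force: [-7.6, -1.7, 2.3]
opening: 0.0221
grip_force: 30.0
```

Request:
nudge_tcp --moves '[[[0.001,0.0685,0,0,0,0],[-0.008,0.0685,0,0,0,0],[-0.016,0.067,0,0,0,0],[-0.0245,0.064,0,0,0,0],[-0.0325,0.0605,0,0,0,0],[-0.0395,0.056,0,0,0,0],[0,0,0,0,0,0],[0,0,0,0,0,0]]]'

```text
time: 5.17
tool_pos: [0.5237, 0.1068, 0.2564]
tool_rot: [3.141, -0.002, -3.141]
contact_force: [-2.1, 1.1, -0.4]
opening: 0.022
grip_force: 30.0
```

Converted, -0.03 m is -0.15.

Request:
nudge_tcp --moves '[[[0,0,0,0,0,0],[0,0,0,0,0,0],[0,0,0,0,0,0],[0,0,-0.15,0,0,0],[0,0,-0.15,0,0,0],[0,0,-0.15,0,0,0],[0,0,0,0,0,0]]]' --finger_gap 0.055

```text
time: 5.75
tool_pos: [0.5254, 0.1063, 0.3528]
tool_rot: [3.141, 0.011, 3.141]
contact_force: [0.7, -0.3, 1.3]
opening: 0.0548
grip_force: 0.0
```

Run:
```python
from h import *
c=cams()
a=cv2.resize(c["side"]["image"][130:290,240:400,::-1],None,fx=2.5,fy=2.5);b=cv2.resize(c["top"]["image"][120:280,240:400,::-1],None,fx=2.5,fy=2.5)
cv2.imwrite("pics/s2.png",np.hstack([a,b]))
```

```text
(no output)
```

View pics/s2.png

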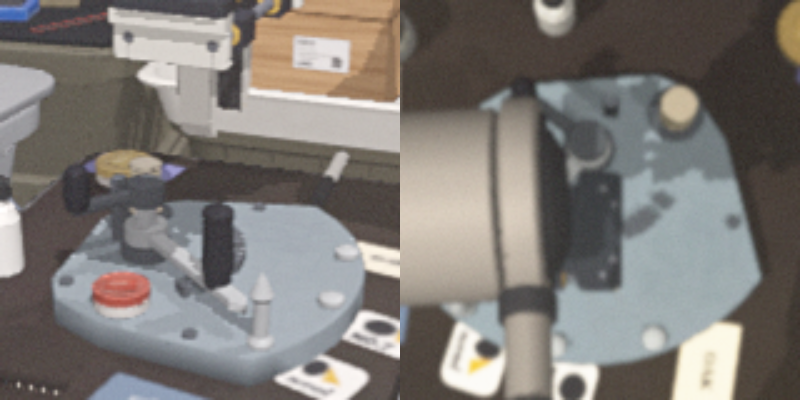

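The side panel shows the lever tip (240,302) pointing at the post (262,340 foot), out of the parking notch. The clamp is unmoved and the red tin is in place. I verify the tip numerically and move above the clamp grip.

Run:
```python
from h import *
S=imaging.read_camera("side");x=plane(S,(240+240/2.5,130+302/2.5),.042);print(x,np.hypot(*(x[:2]-[.478,.140])),np.hypot(*(x[:2]-[.6089,.037])))
```

```text
[0.49940224 0.12199345 0.042     ] 0.027969477598688335 0.1386132971641809
```

Request:
nudge_tcp --moves '[[[-0.2,0,0,0,0,0],[-0.2,-0.0475,0,0,0,0],[-0.195,-0.0475,0,0,0,0],[0,0,0,0,0,-0.0366],[0,0,0,0,0,-0.0366],[0,0,0,0,0,-0.0366],[0,0,0,0,0,0],[0,0,0,0,0,0]]]' --finger_gap 0.055

```text
time: 6.57
tool_pos: [0.643, 0.0874, 0.3451]
tool_rot: [3.141, -0.002, -2.8]
contact_force: [-0.1, -0.4, -0.8]
opening: 0.055
grip_force: 0.0
```

Run:
```python
from h import *
c=cams()
a=cv2.resize(c["side"]["image"][130:290,240:400,::-1],None,fx=2.5,fy=2.5);b=cv2.resize(c["top"]["image"][120:280,240:400,::-1],None,fx=2.5,fy=2.5)
cv2.imwrite("pics/s3.png",np.hstack([a,b]))
```

```text
(no output)
```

View pics/s3.png

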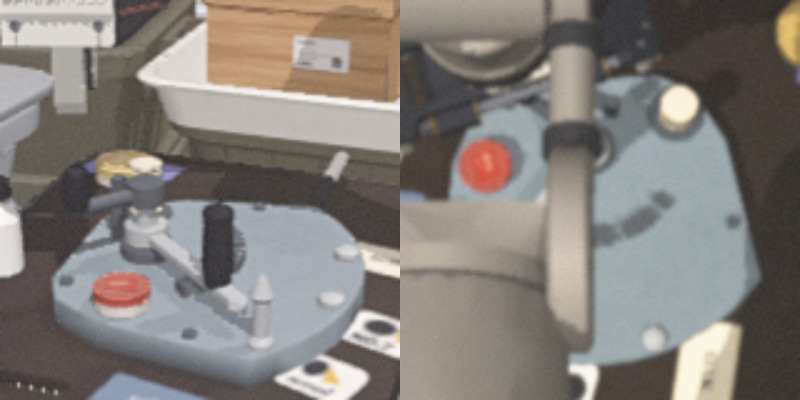

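The lever direction is 142.2°, against 141.8° for the post, so it is in the notch (I picked the tip pixel a little short). The gripper is over the clamp and its shape looks clear. I descend and grasp.

Converted, 0.026 m is 0.13, -0.002 m is -0.01.

Request:
nudge_tcp --moves '[[[-0.01,0,0.13,0,0,0],[0,0,0.13,0,0,0],[0,0,0.11,0,0,0],[0,0,0,0,0,0],[0,0,0,0,0,0],[0,0,0,0,0,0]]]'

```text
time: 7.17
tool_pos: [0.6454, 0.0883, 0.2742]
tool_rot: [-3.141, 0.002, -2.798]
contact_force: [0.2, -0.4, -0.0]
opening: 0.0548
grip_force: 0.0
```

Request:
nudge_tcp --moves '[[[0,0,0,0,0,0],[0,0,0,0,0,0],[0,0,0,0,0,0],[0,0,0,0,0,0],[0,0,0,0,0,0],[0,0,0,0,0,0],[0,0,0,0,0,0],[0,0,0,0,0,0]]]' --finger_gap 0.01 --force 20

```text
time: 7.83
tool_pos: [0.645, 0.088, 0.2729]
tool_rot: [-3.141, -0.0, -2.797]
contact_force: [-0.9, -1.5, 3.3]
opening: 0.0196
grip_force: 20.0
```

Run:
```python
from h import *
yaw=robot.observe()["tool_rot"][2];tp=robot.observe()["tool_pos"]
R=np.array([[np.cos(yaw),np.sin(yaw)],[np.sin(yaw),-np.cos(yaw)]]) # cols: tool x,y in world
p=np.array([.6089,.0370]);a0=np.arctan2(*(tp[:2]-p)[::-1]);r=np.hypot(*(tp[:2]-p));print(tp,yaw,np.degrees(a0),r)
prev=tp[:2]
for k in range(1,10):
    a=a0-.15*k;q=p+.062*np.array([np.cos(a),np.sin(a)]);print(k,q.round(4),(R.T@(q-prev)).round(4));prev=q
```

```text
[0.64499533 0.0880435  0.27294308] -2.7968470747451604 54.73402273292877 0.06251649013868024
1 [0.6519 0.0817] [-0.0043 -0.0083]
2 [0.6581 0.0748] [-0.0035 -0.0086]
3 [0.6632 0.067 ] [-0.0022 -0.009 ]
4 [0.667  0.0586] [-0.0008 -0.0093]
5 [0.6696 0.0496] [ 0.0006 -0.0093]
6 [0.6708 0.0404] [ 0.002  -0.0091]
7 [0.6706 0.0311] [ 0.0033 -0.0087]
8 [0.6691 0.022 ] [ 0.0046 -0.0081]
9 [0.6661 0.0132] [ 0.0057 -0.0073]
```

Converted, -0.0093 m is -0.0465, -0.0091 m is -0.0455.

Request:
nudge_tcp --moves '[[[-0.0215,-0.0415,0,0,0,0],[-0.0175,-0.043,0,0,0,0],[-0.011,-0.045,0,0,0,0],[-0.004,-0.0465,0,0,0,0],[0.003,-0.0465,0,0,0,0],[0.01,-0.0455,0,0,0,0],[0,0,0,0,0,0],[0,0,0,0,0,0]]]'

```text
time: 8.5
tool_pos: [0.6718, 0.0407, 0.2731]
tool_rot: [3.141, 0.004, -2.798]
contact_force: [5.5, 2.9, -0.2]
opening: 0.0192
grip_force: 19.9
```

Request:
nudge_tcp --moves '[[[0.0165,-0.0435,0,0,0,0],[0,0,0,0,0,0],[0,0,0,0,0,0]]]'

```text
time: 8.75
tool_pos: [0.6712, 0.0316, 0.2731]
tool_rot: [3.141, 0.002, -2.797]
contact_force: [3.5, 3.8, 0.2]
opening: 0.0196
grip_force: 20.0
```

Request:
nudge_tcp --moves '[[[0.0115,-0.02,0,0,0,0],[0,0,0,0,0,0],[0,0,0,0,0,0]]]'

```text
time: 9.0
tool_pos: [0.6702, 0.0273, 0.273]
tool_rot: [3.141, 0.002, -2.797]
contact_force: [3.4, 4.0, 1.9]
opening: 0.0197
grip_force: 20.0
```

Converted, -0.004 m is -0.02, 0.0022 m is 0.011.

Request:
nudge_tcp --moves '[[[0.011,-0.02,0,0,0,0],[0,0,0,0,0,0],[0,0,0,0,0,0]]]'

```text
time: 9.25
tool_pos: [0.6697, 0.0258, 0.2731]
tool_rot: [3.136, 0.005, -2.796]
contact_force: [6.2, 16.9, 0.3]
opening: 0.0198
grip_force: 20.0
```

Request:
nudge_tcp --moves '[[[0.013,-0.02,0,0,0,0],[0,0,0,0,0,0],[0,0,0,0,0,0]]]'

```text
time: 9.5
tool_pos: [0.6691, 0.0244, 0.2731]
tool_rot: [3.132, 0.01, -2.795]
contact_force: [9.7, 31.3, -1.0]
opening: 0.0201
grip_force: 19.9
```

Request:
nudge_tcp --moves '[[[0.014,-0.019,0,0,0,0],[0,0,0,0,0,0],[0,0,0,0,0,0]]]'

```text
time: 9.75
tool_pos: [0.6677, 0.0227, 0.2731]
tool_rot: [3.127, 0.011, -2.794]
contact_force: [10.5, 42.9, -1.3]
opening: 0.0201
grip_force: 19.9
```

The stop is reached, with the force climbing to about 43 N. I relax, release and rise.

Converted, 0.007 m is 0.035, -0.004 m is -0.02.

Request:
nudge_tcp --moves '[[[-0.02,0.035,0,0,0,0],[0,0,0,0,0,0],[0,0,0,0,0,0]]]'

```text
time: 10.0
tool_pos: [0.6684, 0.0252, 0.2731]
tool_rot: [3.136, 0.004, -2.795]
contact_force: [4.8, 18.7, 1.9]
opening: 0.02
grip_force: 20.0
```

Request:
nudge_tcp --moves '[[[0,0,0,0,0,0],[0,0,0,0,0,0],[0,0,0,0,0,0],[0,0,-0.15,0,0,0],[0,0,-0.15,0,0,0],[0,0,-0.15,0,0,0],[0,0,-0.15,0,0,0],[0,0,0,0,0,0]]]' --finger_gap 0.05

```text
time: 10.67
tool_pos: [0.6685, 0.0202, 0.3998]
tool_rot: [-3.136, 0.009, -2.797]
contact_force: [1.1, -0.7, 1.1]
opening: 0.0501
grip_force: 0.0
```

Request:
nudge_tcp --moves '[[[0.2,0,0,0,0,0],[0.2,0,0,0,0,0],[0.2,0,0,0,0,0],[0.2,0,0,0,0,0],[0.1,0.175,0,0,0,0],[0,0.2,0,0,0,0],[0,0.2,0,0,0,0],[0,0,0,0,0,0]]]'

```text
time: 11.33
tool_pos: [0.4569, 0.072, 0.3928]
tool_rot: [3.139, -0.001, -2.794]
contact_force: [-0.8, -0.4, -0.1]
opening: 0.0503
grip_force: 0.0
```

Run:
```python
from h import *
c=cams()
a=cv2.resize(c["side"]["image"][130:290,240:400,::-1],None,fx=2.5,fy=2.5);b=cv2.resize(c["top"]["image"][120:280,240:400,::-1],None,fx=2.5,fy=2.5)
cv2.imwrite("pics/s4.png",np.hstack([a,b]))
```

```text
(no output)
```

View pics/s4.png

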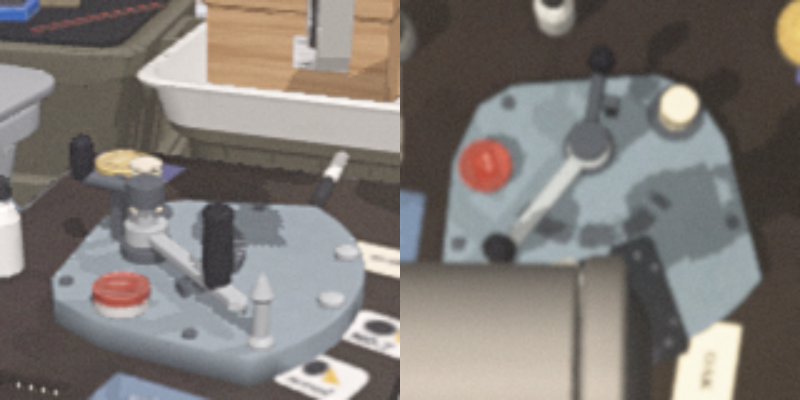

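The clamp grip is now at the back (top panel (600,60)), the lever points at the post, and the red tin is unmoved. I check the clamp angle.

Run:
```python
from h import *
T=imaging.read_camera("top");p=np.array([.6089,.037])
b=blob(T["image"],(320,144),7,dark)[0];x=plane(T,b,.117)
l=plane(T,(240+98/2.5,120+246/2.5),.111)
for q in(x,l):print(q,np.degrees(np.arctan2(*(q[:2]-p)[::-1])),np.hypot(*(q[:2]-p)))
```

```text
[0.66674008 0.02759209 0.117     ] -9.23846972940981 0.05860020304374997
[0.52398498 0.10438729 0.111     ] 141.56500761497952 0.10840483212627543
```

```bash
python3 -c "
from cell import robot, imaging
print(robot.hand_in())"
```

```text
the job is handed in; nothing more can be done
None
```

The selector lever is in the tall-post notch (measured at 141.6°, with the post at 141.8°), the clamp is swung clockwise to its stop, and the job is handed in at about 11.5 s; no verdict was returned.

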